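# Seat the spice riser's shelf board and stand the jar and bottle on it

## Robot

A 6-joint arm with a two-finger parallel gripper is mounted at the origin on a cart in front of the work surface, level with it; the furniture and walls round the work are solid. World frame = base frame: x ahead of the robot, y to its left, z up, the work surface at z = 0. Lengths are in m, angles in degrees, forces in N, time in s.
With the tool pointing down it reaches from about 0.4 to 0.825 m from the base axis. Payload 7 kg.
Tool frame: the origin (TCP) lies between the finger pads; the fingertips stand 19 mm ahead of it and the grasp point (between the pads) is the TCP; z points along the fingers, y is the line along which they close (so a half turn about z gives the same grasp; the last joint's range is limited). The gripper opens to 88 mm and grips with 3 to 60 N. Pads are 19 mm wide; open, the fingers measure 130 mm over their backs; the gripper's body (78 mm by 193 mm) begins 47 mm behind the grasp point.
Start: joints at [-54.253, 20.546, 0.682, 0, -70.136, -16.507], TCP at [0.222, -0.637, 0.246] pointing down, gripper open.
Joint ranges: [-176.03, 176.03], [-82.01, 121.73], [-58.28, 71.71], [-173.87, 95.51], [-174.79, -0.11], [-173.66, 173.66]. Speed limits (degrees/s): [136.94, 136.94, 172.46, 180, 180, 180].

## Interface

Orientations are given as [roll, pitch, yaw] about the fixed x, y, z axes, in that order (R = Rz(yaw) Ry(pitch) Rx(roll)).
In Python, from plant import get_obs, snapshot, close_job, spot_in, spot_point gives the robot as it stands.
- The arm moves only by the tool play_rows, never from a script. Its argument "plan" is a list of rows, each a list of 6 numbers: the shift along the tool's x, y, z in cm, then the turn, a rotation vector about the tool's x, y, z in degrees. A call has 1 to 20 rows; each row shifts and turns the commanded pose from where the row before left it, along the tool's axes as they then stand; what a row does not reach is not made up. A row lasts 1/12 s, in which the tool goes at most 41.7 mm and 7.16 degrees, less where a joint would pass 70% of its speed; a pose out of reach is approached as far as the arm can. A call is refused whole if a number of a shift passes 4.17 or a number of a turn 7.16, either way. A call with a gripper value outside its range is refused whole. "grip" is the finger opening in cm, from 0 to 8.76, set as the call begins (left out, the last holds). The fingers move at their own pace and stop on an object; the grip force is fixed at half the most. Time passes only in rows, so rows that do not move let the fingers close. It gives the time, the measured TCP pose, the force, the opening and the grip force at its end, in the units of the state.
- get_obs(): the state, without advancing time (a new reading comes with each control period).
- snapshot(name): name is "side" or "top" or "wrist"; returns a dict with "frame" (420x560x3 uint8, red, green, blue), "fx", "fy", "cx", "cy" (pixels), "position" and "attitude" of the camera in the world. Camera axes: x right, y down, z forward; pixel columns grow to the right and rows downward; lengths in m; the calibration is good to about 2 mm. A picture is of the moment at which its call begins. There is no depth.
- close_job(): hands the job in; it is judged then, once.
Trained networks look in the newest picture that a camera, given by its name, has taken for a name from the list of things; names that differ only in an ending like _2 or _b are one class to them, and where a whole thing is asked for, a point or a joint stands for the part that bears it (a point fixed in the world has none). Each returns a list of dicts, best first, with "score" (0 to 1); they miss things now and then, are a little off and sometimes report something else, mostly with a low value. They report only what shows in the picture. A call takes as long as a camera call. They do not tell look-alikes from the thing itself.
- spot_in(camera, thing): "position" ([x, y, z] in m, in world coordinates, good to about 4 mm: the middle of the surface that is visible of it).
- spot_point(camera, thing): "position" ([x, y, z] in m, in world coordinates, good to about 4 mm: a listed point, or the origin of a listed thing).
The state is a dict: "clock": time; "joint_pos": joint angles; "qvel": joint speeds; "tau": joint torques, N m; "tool_pos": TCP position; "orientation": TCP orientation; "force": force on the tool from outside, world axes, zero at the start; "moment": the same for the moment, N m; "opening": finger opening in m; "gripper_force": force on a finger pad.
Only numpy, scipy, OpenCV 4.12 (cv2) and the standard library are available. Lean on these libraries where they do the work, as an engineer would, in place of code of your own. Each camera call takes 0.05 s, during which the arm holds its last target. There are 200 camera calls.

## Task

The wooden board on the spice riser has slipped and is riding up on the frame's pin. Shift it along until its hole drops over the pin and it lies flat and square on the rails; then stand the red-capped spice jar and the brown dropper bottle upright side by side on this narrow board, neither hanging over its edges. Leave the other things on the worktop where they are.

Things in the scene. Friction and masses are not known exactly. Their poses are not given: they have to be found in the camera images.
- stand: Dark steel riser frame, fixed to the worktop, 50 (x) x 210 (y) x 80 mm high. Origin on the worktop under its centre; y runs along its rails, z up. Two flat rails lie along y, tops at z = 80 mm, centred at x = -18 and +18 mm and 12 mm wide, so nothing of the frame stands out past x = +-25 mm; legs at the corners.
- pin (a point): Tip of the locating pin, 10 mm in diameter, that stands up 6 mm above the rail tops on a cross bar between the rails, at stand x = 0, y = +70 mm (tip z = 86 mm).
- board: Loose wooden shelf board, 60 (x) x 200 (y) x 10 mm, 130 g. Origin: centre of its underside; y lengthwise, z up. It starts on the rails 28 to 48 mm too far toward the stand's +y end, tipped 3 degrees as it rides on the pin tip. It overhangs the rails by 6 mm each side: pinch it across its 60 mm width from above, slide, let go. Seated: top 90 mm above the worktop, centred on the stand.
- board_hole0 (a point): Centre of the upper mouth of the board's through hole, 16 mm in diameter, at board x = 0, y = +70 mm, in the board's top face. It has to come over the pin.
- spice_jar: Spice jar with a red cap and green label, 46 mm in diameter, 109 mm high, 110 g nominal, standing on the worktop. Origin at the centre of its foot, z up along its axis. Straight sided: can be gripped anywhere from 20 to 100 mm above its foot.
- bottle: Small brown glass dropper bottle with a black rubber top, body 33 mm in diameter and 70 mm high, 102 mm high over all, 70 g, standing on the worktop. Origin at the centre of its foot, z up along its axis. Grip it round the body, high (50 to 65 mm above its foot), so that the top clears the palm. The jar and the bottle may swap places between starts.
- tin: Bystander: food tin, 58 mm in diameter, 72 mm high, loose. Origin at the centre of its foot.
- clip_jar: Bystander: glass clip-top jar, 80 x 68 x 114 mm high, loose. Origin at the centre of its foot.
- shaker: Bystander: glass shaker with a grey top, 44 mm in diameter, 90 mm high, loose. Origin at the centre of its foot.
- mandarin: Bystander: mandarin, 49 mm across, loose. Origin at its underside as it starts.
Things that resemble listed ones, but are neither listed nor needed, are in the scene too. Leave any pink look-alike of the spice_jar alone.

How it is judged (in metres and radians):
On the way:
1. the board's hole has dropped over the pin and the board lies flat on the rails, while the jar and the bottle are still off it (horizontal distance between board_hole0 and pin below 0.006 m and z of board_hole0 in the frame of stand below 0.0925 m and angle between board's own z axis and vertical below 0.02 rad and angle between the y axis of board and the y axis of stand, either way round below 0.15 rad and height (world z) of each of spice_jar, bottle below 0.05 m), for 0.2 s.
At the end, for the whole second after the job is handed in: Board flat on the rails (tilt < 0.02 rad, hole mouth within 2.5 mm of seated height), hole within 6 mm of the pin, square within 0.15 rad; jar and bottle at rest upright (< 0.08 rad) on it, within 9 (jar) and 15 mm (bottle) of its long centre line and 82 and 86 mm of its middle lengthwise (horizontal distance between board_hole0 and pin below 0.006 m and z of board_hole0 in the frame of stand below 0.0925 m and angle between board's own z axis and vertical below 0.02 rad and angle between the y axis of board and the y axis of stand, either way round below 0.15 rad and x of spice_jar in the frame of board between -0.009 and 0.009 m and y of spice_jar in the frame of board between -0.082 and 0.082 m and z of spice_jar in the frame of board between 0.007 and 0.014 m and angle between each of spice_jar, bottle's own z axis and vertical below 0.08 rad and linear speed of each of spice_jar, bottle below 0.02 m/s and x of bottle in the frame of board between -0.015 and 0.015 m and y of bottle in the frame of board between -0.086 and 0.086 m and z of bottle in the frame of board between 0.007 and 0.014 m); the robot touches nothing.
It fails at once if a bystander (tin, clip jar, shaker or mandarin) is pushed more than 30 mm from where it stood (distance of any of tin, clip_jar, shaker, mandarin from where it was at the start of the episode above 0.03 m).
It also fails if it takes over 64 s, if anything falls off the work surface, if the arm or the gripper's body presses on something with over 40 N, if the wrist force passes 120 N, or if a joint passes its speed limit or range.

## Working session

There is one attempt and no reset: what is moved stays moved. The work goes in short steps, Python scripts to look and compute and a tool call to move; the robot and the scene stay as the last step left them, time stands still between calls to the robot, and variables do not carry over. Pictures are saved under pics/ and viewed, at most 10 in all, crops included, and the job is handed in when it is done.

Besides the shell and the picture viewer there is one more tool, called after ">>>" as a command line: name --pt "numbers of a row" for each row, then --argument value for the rest. play_rows: Moves the arm, as the interface text tells. Its arguments: {"type":"object","properties":{"plan":{"type":"array","items":{"type":"array","items":{"type":"number"}}},"grip":{"type":"number"}},"required":["plan"]}

```bash
mkdir -p pics
cat > h.py <<'E'
import numpy as np, cv2
from plant import *
def save(c,n):
    s=snapshot(c); cv2.imwrite(f'pics/{n}.png',cv2.cvtColor(s['frame'],cv2.COLOR_RGB2BGR)); return s
E
python3 - <<'E'
from h import *
for c in ('top','side'):
    s=save(c,c+'0'); print(c,np.round(s['position'],3),s['attitude'],s['fx'])
    for t in ['stand','pin','board','board_hole0','spice_jar','bottle','tin','clip_jar','shaker','mandarin']:
        print(t,[(np.round(d['position'],3).tolist(),round(d['score'],2)) for d in spot_point(c,t)[:3]])
o=get_obs();print(o)
a=cv2.imread('pics/top0.png');b=cv2.imread('pics/side0.png')
E
```

```text
top [ 0.361 -0.     1.273] [-173.99062061   -0.20434747  -89.07123362] 501.18860029903146
stand []
pin [([0.572, 0.255, 0.086], 0.95)]
board [([0.578, 0.234, 0.085], 0.86), ([0.525, -0.31, -0.004], 0.28)]
board_hole0 [([0.563, 0.3, 0.097], 0.59)]
spice_jar [([0.57, -0.084, -0.003], 0.94), ([0.592, -0.172, -0.001], 0.91)]
bottle [([0.473, -0.197, -0.005], 0.55)]
tin [([0.524, -0.315, -0.001], 0.71), ([0.58, 0.236, 0.084], 0.35)]
clip_jar [([0.34, -0.286, 0.0], 0.92)]
shaker [([0.422, 0.041, -0.004], 0.56), ([0.575, 0.255, 0.089], 0.41)]
mandarin [([0.361, 0.313, -0.001], 0.51)]
side [0.437 0.874 0.888] [-131.82479126    0.39896014 -177.86398033] 470.5542160942631
stand []
pin []
board [([0.582, 0.233, 0.084], 0.91), ([0.47, -0.195, -0.002], 0.73)]
board_hole0 [([0.565, 0.302, 0.095], 0.77), ([0.588, -0.17, 0.001], 0.63)]
spice_jar [([0.564, -0.085, -0.001], 0.85), ([0.589, -0.171, 0.003], 0.69)]
bottle [([0.47, -0.196, -0.005], 0.72), ([0.567, 0.301, 0.093], 0.59)]
tin [([0.523, -0.318, -0.002], 0.68)]
clip_jar [([0.338, -0.29, 0.003], 0.59)]
shaker [([0.416, 0.042, 0.002], 0.86), ([0.526, -0.317, -0.0], 0.48)]
mandarin [([0.358, 0.309, -0.001], 0.74)]
{'clock': 1.1, 'joint_pos': array([-5.42538838e+01,  2.05479580e+01,  6.82755439e-01,  2.16870868e-03,
       -7.01369654e+01, -1.65076570e+01]), 'qvel': array([-0.04172649,  0.04547763, -0.06125922, -0.05430417, -0.01145485,
       -0.00597877]), 'tau': array([ 2.25381968e-04, -5.82395232e+01,  2.93295586e+01,  7.00253382e+00,
        1.24001212e-02, -5.84630720e-05]), 'tool_pos': array([ 0.22238871, -0.63729868,  0.24555609]), 'orientation': array([ 1.79998501e+02, -2.57159758e-03, -1.60760804e+02]), 'force': array([-0.1279501 ,  0.34939533,  0.69420809]), 'moment': array([0.0232446 , 0.02289722, 0.02191543]), 'gripper_force': 0.0, 'opening': 0.08743949928334192}
```

View pics/top0.png

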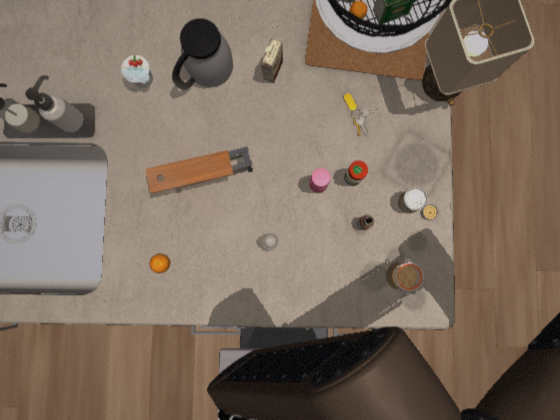

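View pics/side0.png

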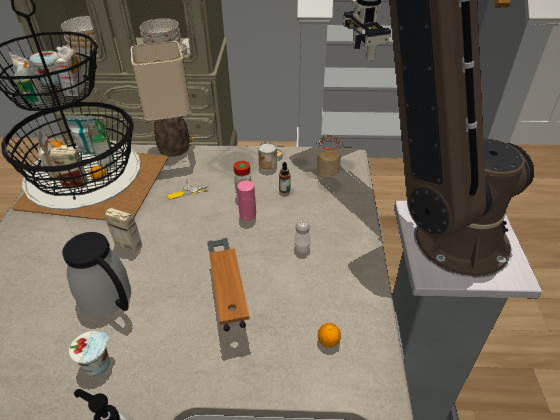

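The top view shows the board from (147,180) to (235,160) with its hole at (162,178). The red-capped jar is at (357,172), the pink look-alike at (320,180) and the bottle at (366,222). The side view agrees. I'll turn the tool to the board's yaw and move above it.

>>> play_rows --pt "0 0 0 0 0 -7" --pt "0 0 0 0 0 -7" --pt "0 0 0 0 0 -7" --pt "0 0 0 0 0 -7" --pt "0 0 0 0 0 -7" --pt "0 0 0 0 0 -7" --pt "0 0 0 0 0 -7" --pt "0 0 0 0 0 -7" --pt "0 0 0 0 0 -7" --pt "0 0 0 0 0 -7" --pt "0 0 0 0 0 -7" --pt "0 0 0 0 0 -7" --grip 8.76

```text
clock: 2.1
tool_pos: [0.2224, -0.6373, 0.2455]
orientation: [-180.0, 0.0, -76.4]
force: [0.0, 0.0, -0.2]
opening: 0.0876
gripper_force: 0.0
```

>>> play_rows --pt "-3.3 -2.35 0 0 0 0" --pt "-3.3 -2.35 0 0 0 0" --pt "-3.3 -2.35 0 0 0 0" --pt "-3.3 -2.35 0 0 0 0" --pt "-3.3 -2.35 0 0 0 0" --pt "-3.3 -2.35 0 0 0 0" --pt "-3.3 -2.35 0 0 0 0" --pt "-3.3 -2.35 0 0 0 0" --pt "-3.3 -2.35 0 0 0 0" --pt "-3.3 -2.35 0 0 0 0" --pt "-3.3 -2.35 0 0 0 0" --pt "-3.3 -2.35 0 0 0 0" --pt "-3.3 -2.35 0 0 0 0" --pt "-3.3 -2.35 0 0 0 0" --pt "-3.3 -2.35 0 0 0 0" --pt "-3.3 -2.35 0 0 0 0" --pt "-3.3 -2.35 0 0 0 0" --pt "-3.3 -2.35 0 0 0 0" --pt "-3.3 -2.35 0 0 0 0" --pt "0 0 0 0 0 0"

```text
clock: 3.77
tool_pos: [0.5159, 0.0805, 0.2454]
orientation: [-179.9, 0.0, -76.5]
force: [0.0, -0.2, 0.8]
opening: 0.0873
gripper_force: 0.0
```

Run:
```python
from h import *
s=save('wrist','w1'); print(np.round(s['position'],3),s['attitude'],s['fx'],s['cx'],s['cy'])
for t in ['pin','board','board_hole0']:
    print(t,[(np.round(d['position'],3).tolist(),round(d['score'],2)) for d in spot_point('wrist',t)[:3]])
o=get_obs();print(o['clock'],o['tool_pos'],o['orientation'])
```

```text
[ 0.535 -0.001  0.384] [ 1.62360524e+02  9.91601462e-02 -1.66598566e+02] 303.6177604588124 277.4569983328728 205.3603231013894
pin []
board [([0.58, 0.23, 0.087], 0.77)]
board_hole0 [([0.566, 0.297, 0.096], 0.9)]
3.9667 [0.51309191 0.07505743 0.24542875] [ 1.79972493e+02 -4.09126319e-03 -7.67474117e+01]
```

View pics/w1.png

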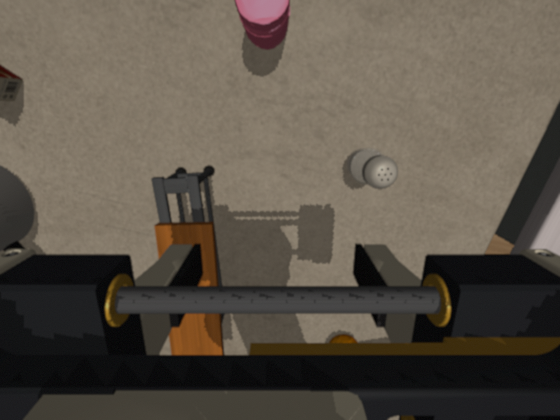

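Wrist view: the board's near end runs from (157,225) to (215,222), and the riser's rail ends are at about (158,178) and (203,173). I'll back-project both ends.

```bash
cat >> h.py <<'E'
from scipy.spatial.transform import Rotation as R
def bp(s,u,v,z):
    d=R.from_euler('xyz',s['attitude'],degrees=True).apply([(u-s['cx'])/s['fx'],(v-s['cy'])/s['fy'],1])
    p=np.array(s['position']); return p+d*(z-p[2])/d[2]
E
python3 - <<'E'
from h import *
s=save('wrist','w2');a=cv2.imread('pics/w2.png')
cv2.imwrite('pics/w2c.png',cv2.resize(a[140:260,130:250],None,fx=5,fy=5,interpolation=cv2.INTER_CUBIC))
t=save('top','t2');b=cv2.imread('pics/t2.png')
hsv=cv2.cvtColor(b,cv2.COLOR_BGR2HSV);m=cv2.inRange(hsv,(5,110,60),(20,255,255));m[:,:130]=0;m[:140]=0;m[200:]=0;m[:,245:]=0
c=max(cv2.findContours(m,0,2)[0],key=cv2.contourArea);r=cv2.minAreaRect(c);bx=cv2.boxPoints(r);print(r)
for q in bx: print(q,np.round(bp(t,*q,0.094),4))
for q,z in [((157,225),.09),((215,222),.09),((158,178),.08),((203,173),.08)]: print(q,np.round(bp(s,*q,z),4))
E
```

```text
Traceback (most recent call last):
ValueError: max() iterable argument is empty
```

View pics/w2c.png

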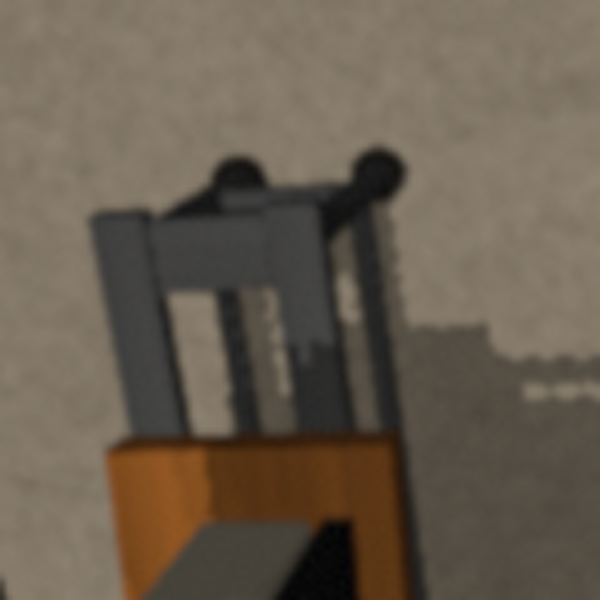

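The crop shows the rail ends at (92,218) and (320,205), and the board's end corners at (108,450) and (398,440).

Run:
```python
from h import *
s=snapshot('wrist'); f=lambda x,y,z:bp(s,x/5+129.6,y/5+139.6,z)
P=[f(108,450,.09),f(398,442,.09),f(92,218,.08),f(320,205,.08)]
for p in P:print(np.round(p,4))
rl=f(132,436,.08);print('rail dir yaw',np.degrees(np.arctan2(*(P[2]-rl)[1::-1])), 'board end',np.linalg.norm(P[1]-P[0]),np.linalg.norm(P[3]-P[2]))
e=(P[0]+P[1])/2;r=(P[2]+P[3])/2;print(e,r,e-r,np.linalg.norm((e-r)[:2]))
t=save('top','t3');b=cv2.imread('pics/t3.png')
print(cv2.cvtColor(b,cv2.COLOR_BGR2HSV)[[170,185,165],[190,158,225]])
o=get_obs();print(o['tool_pos'],o['orientation'],o['clock'])
b=b[120:220,120:280];cv2.imwrite('pics/t3c.png',cv2.resize(b,None,fx=5,fy=5,interpolation=cv2.INTER_CUBIC))
```

```text
[0.6331 0.1398 0.09  ]
[0.5744 0.1242 0.09  ]
[0.6451 0.094  0.08  ]
[0.5998 0.0807 0.08  ]
rail dir yaw -74.02113592451019 board end 0.06070834175679655 0.04720099041883785
[0.60375775 0.1320182  0.09      ] [0.62247497 0.08735117 0.08      ] [-0.01871721  0.04466704  0.01      ] 0.04843013623902807
[[ 12  70 121]
 [ 10  71 119]
 [  8  25  81]]
[0.51319899 0.07432797 0.2458836 ] [-1.79970423e+02  9.33015217e-03 -7.68379967e+01] 4.1667
```

View pics/t3c.png

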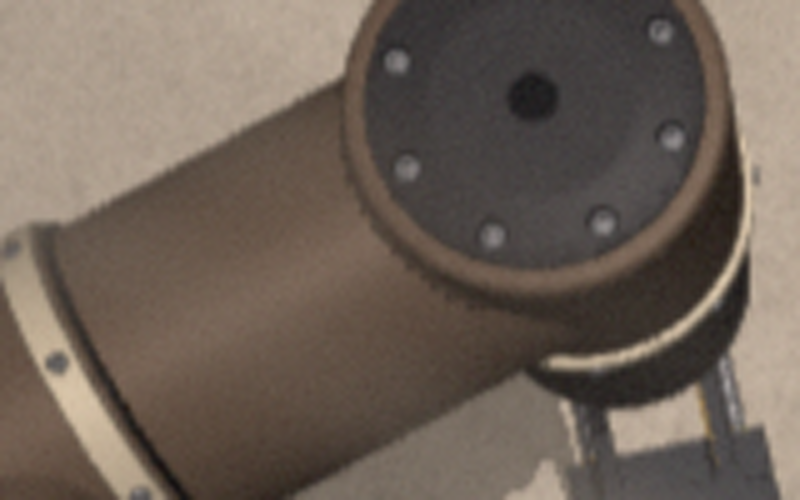

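This top view is blocked by the arm, so I'll use the first top picture to get the board's contour.

Run:
```python
from h import *
t=snapshot('top');b=cv2.imread('pics/top0.png')
h=cv2.cvtColor(b,cv2.COLOR_BGR2HSV);print(h[[170,185,165,172],[190,155,225,180]].tolist())
m=cv2.inRange(h,(3,110,60),(22,255,255));k=np.zeros_like(m);k[140:205,135:256]=1;m*=k
c=max(cv2.findContours(m,0,2)[0],key=cv2.contourArea);r=cv2.minAreaRect(c);bx=cv2.boxPoints(r);print(r)
P=[bp(t,*q,0.094) for q in bx];C=sum(P)/4
for q in P: print(np.round(q,4))
print(C,[np.linalg.norm(P[i]-P[i-1]) for i in range(2)])
d=[P[i]-P[i-1] for i in range(4)];print([np.degrees(np.arctan2(x[1],x[0])) for x in d])
```

```text
[[12, 146, 164], [12, 140, 153], [12, 150, 158], [12, 153, 162]]
((188.83892822265625, 171.49114990234375), (25.17615509033203, 84.83655548095703), 77.19573211669922)
[0.5853 0.3374 0.094 ]
[0.6343 0.1415 0.094 ]
[0.5749 0.1265 0.094 ]
[0.5264 0.3214 0.094 ]
[0.58025116 0.23167886 0.094     ] [np.float64(0.060980574316759066), np.float64(0.20193763123563663)]
[np.float64(15.144814515421471), np.float64(-75.94501869897431), np.float64(-165.82909879459226), np.float64(103.97540550252643)]
```

>>> play_rows --pt "0 0 0 0 0 -1" --pt "-2.7 -2.06 0 0 0 0" --pt "-2.7 -2.06 0 0 0 0" --pt "-2.7 -2.06 0 0 0 0" --pt "-2.7 -2.06 0 0 0 0" --pt "-2.65 -2.06 0 0 0 0" --pt "0 0 2 0 0 0" --pt "0 0 3 0 0 0" --pt "0 0 3 0 0 0" --pt "0 0 3 0 0 0" --pt "0 0 2.5 0 0 0" --pt "0 0 1.5 0 0 0" --pt "0 0 0.6 0 0 0" --pt "0 0 0 0 0 0" --pt "0 0 0 0 0 0"

```text
clock: 5.47
tool_pos: [0.5807, 0.231, 0.0903]
orientation: [-180.0, -0.0, -75.7]
force: [0.2, 0.2, 0.2]
opening: 0.0873
gripper_force: 0.0
```

>>> play_rows --pt "0 0 0 0 0 0" --pt "0 0 0 0 0 0" --pt "0 0 0 0 0 0" --pt "0 0 0 0 0 0" --pt "0 0 0 0 0 0" --pt "0 0 0 0 0 0" --pt "0 0 0 0 0 0" --pt "0 0 0 0 0 0" --grip 5.6

```text
clock: 6.13
tool_pos: [0.5804, 0.2311, 0.09]
orientation: [-180.0, 0.0, -75.8]
force: [-0.6, -0.3, 5.2]
opening: 0.0597
gripper_force: 30.0
```

>>> play_rows --pt "0.5 -0.05 0 0 0 -0.2" --pt "0.6 -0.05 0 0 0 -0.2" --pt "0.6 -0.05 0 0 0 -0.2" --pt "0.6 -0.05 0 0 0 -0.2" --pt "0.6 -0.05 0 0 0 -0.2" --pt "0.6 -0.05 0 0 0 -0.2" --pt "0.5 -0.05 0 0 0 0" --pt "0.3 -0.05 0 0 0 0" --pt "0 0 0 0 0 0"

```text
clock: 6.88
tool_pos: [0.5952, 0.1895, 0.0893]
orientation: [180.0, -0.0, -74.6]
force: [-0.3, -0.2, -0.6]
opening: 0.0597
gripper_force: 30.0
```

>>> play_rows --pt "0 0 0 0 0 0" --pt "0 0 0 0 0 0" --pt "0 0 0 0 0 0" --pt "0 0 0 0 0 0" --pt "0 0 -2.5 0 0 0" --pt "0 0 -4 0 0 0" --pt "0 0 -4 0 0 0" --pt "0 0 -4 0 0 0" --pt "4 0 0 0 0 0" --pt "4 0 0 0 0 0" --pt "4 0 0 0 0 0" --pt "4 0 0 0 0 0" --pt "4 0 0 0 0 0" --pt "4 0 0 0 0 0" --pt "4 0 0 0 0 0" --pt "4 0 0 0 0 0" --pt "0 0 0 0 0 0" --pt "0 0 0 0 0 0" --grip 8.76

```text
clock: 8.38
tool_pos: [0.6803, -0.1203, 0.2338]
orientation: [179.9, 0.0, -74.8]
force: [-0.7, 0.7, -0.3]
opening: 0.0879
gripper_force: 0.0
```

Run:
```python
from h import *
t=save('top','t4');b=cv2.imread('pics/t4.png');s=save('wrist','w4');a=cv2.imread('pics/w4.png')
for c in('top','wrist'):
  for q in ('pin','board','board_hole0'):print(c,q,[(np.round(d['position'],4).tolist(),round(d['score'],2)) for d in spot_point(c,q)[:2]])
o=get_obs();print(o['tool_pos'],o['orientation'],o['clock'])
b=b[120:220,140:270];
cv2.imwrite('pics/c4.png',np.hstack([cv2.resize(b,(520,400),interpolation=cv2.INTER_CUBIC),cv2.resize(a[:,:300],(280,400))]))
```

```text
top pin [([0.5736, 0.258, 0.0884], 0.59)]
top board [([0.5958, 0.1928, 0.0818], 0.75)]
top board_hole0 [([0.5766, 0.259, 0.0908], 0.98)]
wrist pin []
wrist board [([0.4682, -0.1973, -0.0002], 0.23), ([0.5844, -0.1707, 0.0004], 0.2)]
wrist board_hole0 []
[ 0.68031503 -0.11685381  0.23487555] [-1.79976262e+02 -2.29715194e-03 -7.44733084e+01] 8.7833
```

View pics/c4.png

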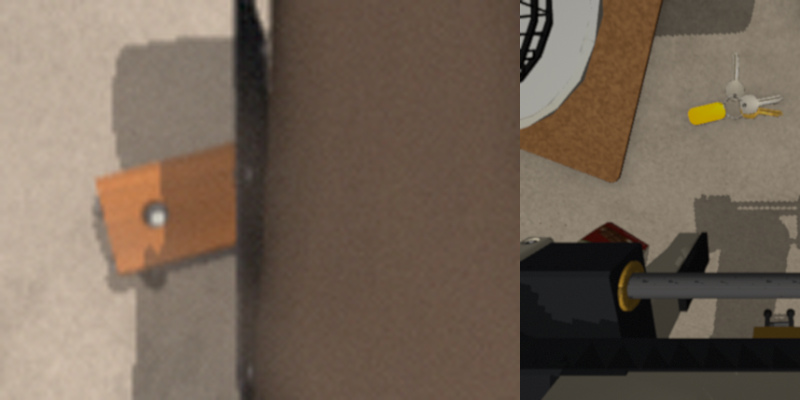

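In the top crop the pin shows bright inside the hole at (155,213), so the board looks seated. I'll check whether it lies flat from the side view.

Run:
```python
from h import *
s=save('side','s5');b=cv2.imread('pics/s5.png')
for q in ('pin','board','board_hole0','spice_jar'):print(q,[(np.round(d['position'],4).tolist(),round(d['score'],2)) for d in spot_point('side',q)[:3]])
cv2.imwrite('pics/c5.png',cv2.resize(b[220:350,190:290],(600,780)[:2] if 0 else (460,598),interpolation=cv2.INTER_CUBIC))
o=get_obs();print(o['tool_pos'],o['clock'])
```

```text
pin [([0.5743, 0.2568, 0.0858], 0.53)]
board [([0.5956, 0.1926, 0.0784], 0.78)]
board_hole0 [([0.5778, 0.2609, 0.0884], 0.7)]
spice_jar [([0.565, -0.0837, 0.0028], 0.93), ([0.5911, -0.171, 0.0024], 0.54)]
[ 0.68028502 -0.11767953  0.23465478] 9.0333
```

View pics/c5.png

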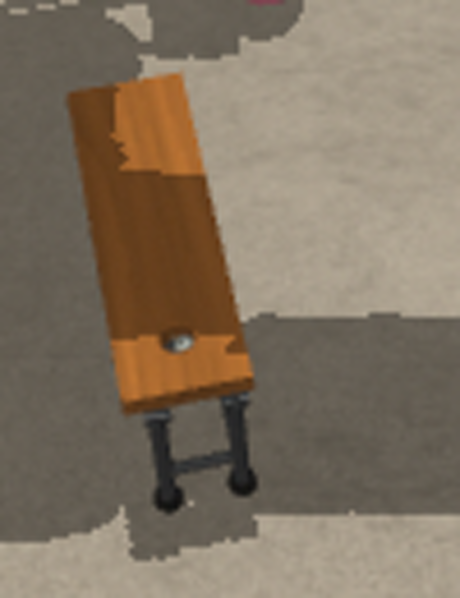

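The side crop shows the board flat on the rail ends with the pin centred in the hole at (180,341). Next is the jar.

>>> play_rows --pt "0.9 3.4 0 0 0 0" --pt "0.9 3.4 0 0 0 0" --pt "0.95 3.3 0 0 0 0" --pt "0 0 3 0 0 0" --pt "0 0 3.5 0 0 0" --pt "0 0 3.5 0 0 0" --pt "0 0 3 0 0 0" --pt "0 0 2 0 0 0" --pt "0 0 1 0 0 0" --pt "0 0 0 0 0 0" --pt "0 0 0 0 0 0"

```text
clock: 9.95
tool_pos: [0.5907, -0.1715, 0.075]
orientation: [180.0, -0.0, -74.5]
force: [0.1, 0.1, 0.1]
opening: 0.0875
gripper_force: 0.0
```

>>> play_rows --pt "0 0 0 0 0 0" --pt "0 0 0 0 0 0" --pt "0 0 0 0 0 0" --pt "0 0 0 0 0 0" --pt "0 0 0 0 0 0" --pt "0 0 0 0 0 0" --pt "0 0 0 0 0 0" --pt "0 0 0 0 0 0" --pt "0 0 0 0 0 0" --pt "0 0 0 0 0 0" --grip 4.0

```text
clock: 10.78
tool_pos: [0.5902, -0.1714, 0.0747]
orientation: [180.0, -0.0, -74.6]
force: [-1.9, 0.7, 1.6]
opening: 0.045
gripper_force: 29.8
```

>>> play_rows --pt "0 0 -2 0 0 0" --pt "0 0 -4 0 0 0" --pt "0 0 -4 0 0 0" --pt "0 0 -4 0 0 0" --pt "-2 -0.7 0 0 0 0" --pt "-3.8 -1.3 0 0 0 0" --pt "-3.8 -1.3 0 0 0 0" --pt "-3.8 -1.3 0 0 0 0" --pt "-3.8 -1.2 0 0 0 0" --pt "-3.8 -1.3 0 0 0 0" --pt "-3.8 -1.2 0 0 0 0" --pt "-3.4 -1.1 0 0 0 0" --pt "-2.2 -0.8 0 0 0 0" --pt "0 0 0 0 0 0" --pt "0 0 0 0 0 0"

```text
clock: 12.03
tool_pos: [0.6073, 0.1504, 0.2138]
orientation: [179.9, 0.0, -74.4]
force: [-0.2, -0.0, -1.4]
opening: 0.0449
gripper_force: 29.8
```

Run:
```python
from h import *
s=save('side','s6');b=cv2.imread('pics/s6.png')
for q in ('spice_jar','board','board_hole0'):print(q,[(np.round(d['position'],4).tolist(),round(d['score'],2)) for d in spot_point('side',q)[:3]])
o=get_obs();print(o['tool_pos'],o['orientation'],o['clock'])
```

```text
spice_jar [([0.6074, 0.1508, 0.1377], 0.67), ([0.5655, -0.0835, 0.0003], 0.64)]
board [([0.5952, 0.19, 0.0804], 0.62)]
board_hole0 [([0.5764, 0.2606, 0.0865], 0.97), ([0.3362, -0.2903, 0.003], 0.3)]
[0.60751532 0.14786215 0.21441713] [ 1.79977384e+02 -3.61418945e-03 -7.46210470e+01] 12.2333
```

>>> play_rows --pt "0 0 1.5 0 0 0" --pt "0 0 1.5 0 0 0" --pt "0 0 1 0 0 0" --pt "0 0 0.5 0 0 0" --pt "0 0 0.2 0 0 0" --pt "0 0 0.1 0 0 0" --pt "0 0 0.05 0 0 0" --pt "0 0 0 0 0 0" --pt "0 0 0 0 0 0"

```text
clock: 12.98
tool_pos: [0.6079, 0.149, 0.1667]
orientation: [-179.9, 0.0, -74.6]
force: [0.0, 0.4, -1.1]
opening: 0.0447
gripper_force: 29.8
```

>>> play_rows --pt "0 0 0.1 0 0 0" --pt "0 0 0.05 0 0 0" --pt "0 0 0 0 0 0"

```text
clock: 13.23
tool_pos: [0.6077, 0.1489, 0.1647]
orientation: [-180.0, 0.0, -74.6]
force: [0.5, -0.6, -0.9]
opening: 0.0448
gripper_force: 29.8
```

>>> play_rows --pt "0 0 0 0 0 0" --pt "0 0 0 0 0 0" --pt "0 0 0 0 0 0" --pt "0 0 0 0 0 0" --pt "0 0 -2 0 0 0" --pt "0 0 -3 0 0 0" --pt "0 0 -4 0 0 0" --pt "0 0 -3 0 0 0" --pt "2.5 1.9 0 0 0 0" --pt "3 2.2 0 0 0 0" --pt "3 2.2 0 0 0 0" --pt "3 2.3 0 0 0 0" --pt "3 2.3 0 0 0 0" --pt "3 2.2 0 0 0 0" --pt "3 2.3 0 0 0 0" --pt "3 2.3 0 0 0 0" --pt "3 2.3 0 0 0 0" --pt "3.1 2.2 0 0 0 0" --pt "0 0 0 0 0 0" --grip 8.76

```text
clock: 14.82
tool_pos: [0.47, -0.1999, 0.285]
orientation: [180.0, -0.0, -74.8]
force: [1.2, 1.2, -0.4]
opening: 0.0875
gripper_force: 0.0
```

>>> play_rows --pt "0 0 0 0 0 6.25" --pt "0 0 0 0 0 6.25" --pt "0 0 0 0 0 6.25" --pt "0 0 0 0 0 6.25" --pt "0 0 0 0 0 0"

```text
clock: 15.23
tool_pos: [0.4724, -0.1957, 0.2847]
orientation: [-180.0, 0.0, -99.9]
force: [-0.5, -0.1, 1.0]
opening: 0.0874
gripper_force: 0.0
```

Run:
```python
from h import *
for c in ('top','side','wrist'):
  save(c,'7'+c)
  for q in ('bottle','spice_jar','board_hole0','board'):print(c,q,[(np.round(d['position'],4).tolist(),round(d['score'],2)) for d in spot_point(c,q)[:2]])
o=get_obs();print(o['tool_pos'],o['orientation'],o['clock'])
```

```text
top bottle [([0.4744, -0.1995, -0.0014], 0.67)]
top spice_jar [([0.6082, 0.1491, 0.0901], 0.63)]
top board_hole0 [([0.5766, 0.2564, 0.0878], 0.74), ([0.3395, -0.2867, -0.0009], 0.73)]
top board [([0.5967, 0.1929, 0.08], 0.8)]
side bottle [([0.4697, -0.1961, -0.0018], 0.82), ([0.6064, 0.1514, 0.0922], 0.34)]
side spice_jar [([0.5645, -0.0821, -0.0015], 0.87), ([0.6085, 0.1494, 0.09], 0.72)]
side board_hole0 [([0.5793, 0.2582, 0.0861], 0.63)]
side board [([0.5954, 0.1905, 0.0792], 0.69)]
wrist bottle [([0.4675, -0.1975, 0.0016], 0.88)]
wrist spice_jar [([0.5707, -0.081, -0.0027], 0.68)]
wrist board_hole0 []
wrist board []
[ 0.47245925 -0.19558924  0.28456006] [ 1.79998719e+02 -6.91828354e-04 -9.95506552e+01] 15.9833
```

View pics/7side.png

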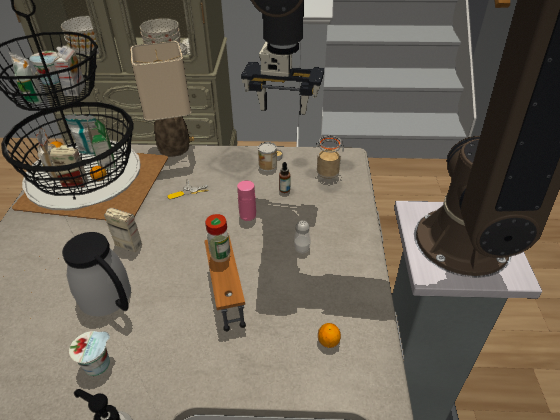

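The red-capped jar stands upright on the board at about (217,240). I'll grip the bottle now.

>>> play_rows --pt "0.15 0.1 3 0 0 0" --pt "0 0 4 0 0 0" --pt "0 0 4 0 0 0" --pt "0 0 4 0 0 0" --pt "0 0 4 0 0 0" --pt "0 0 2 0 0 0" --pt "0 0 1.05 0 0 0" --pt "0 0 0.4 0 0 0" --pt "0 0 0 0 0 0" --pt "0 0 0 0 0 0"

```text
clock: 16.82
tool_pos: [0.4718, -0.197, 0.0607]
orientation: [-180.0, -0.0, -99.5]
force: [-0.6, -0.4, 1.2]
opening: 0.0875
gripper_force: 0.0
```

>>> play_rows --pt "0 0 0 0 0 0" --pt "0 0 0 0 0 0" --pt "0 0 0 0 0 0" --pt "0 0 0 0 0 0" --pt "0 0 0 0 0 0" --pt "0 0 0 0 0 0" --pt "0 0 0 0 0 0" --pt "0 0 0 0 0 0" --pt "0 0 0 0 0 0" --pt "0 0 0 0 0 0" --pt "0 0 0 0 0 0" --pt "0 0 0 0 0 0" --grip 2.8

```text
clock: 17.82
tool_pos: [0.4711, -0.1969, 0.06]
orientation: [180.0, -0.0, -99.6]
force: [0.0, 0.5, 0.3]
opening: 0.0314
gripper_force: 30.0
```

>>> play_rows --pt "0 0 -2 0 0 0" --pt "0 0 -4 0 0 0" --pt "0 0 -4 0 0 0" --pt "0 0 -4 0 0 0" --pt "0 0 -4 0 0 0" --pt "0 0 -4 0 0 0" --pt "0 0 0 0 0 -6.25" --pt "0 0 0 0 0 -6.25" --pt "0 0 0 0 0 -6.25" --pt "0 0 0 0 0 -6.25" --pt "0 0 0 0 0 0"

```text
clock: 18.73
tool_pos: [0.471, -0.1968, 0.28]
orientation: [180.0, 0.0, -74.3]
force: [-0.0, -0.4, -0.8]
opening: 0.0319
gripper_force: 30.0
```

>>> play_rows --pt "-2.2 -1.3 0 0 0 0" --pt "-3.2 -1.9 0 0 0 0" --pt "-3.3 -1.9 0 0 0 0" --pt "-3.3 -1.9 0 0 0 0" --pt "-3.3 -1.9 0 0 0 0" --pt "-3.3 -1.9 0 0 0 0" --pt "-3.3 -1.9 0 0 0 0" --pt "-3.3 -1.9 0 0 0 0" --pt "-3.3 -1.9 0 0 0 0" --pt "-3.3 -1.9 0 0 0 0" --pt "-3.2 -1.9 0 0 0 0" --pt "-2.2 -1.4 0 0 0 0" --pt "-1 -0.6 0 0 0 0" --pt "0 0 0 0 0 0" --pt "0 0 0 0 0 0" --pt "0 0 0 0 0 0"

```text
clock: 20.07
tool_pos: [0.5842, 0.2298, 0.2799]
orientation: [180.0, -0.0, -74.7]
force: [-0.2, -0.2, -0.7]
opening: 0.0316
gripper_force: 30.0
```

Run:
```python
from h import *
save('side','s8')
for q in ('bottle','spice_jar','board_hole0','board'):print(q,[(np.round(d['position'],4).tolist(),round(d['score'],2)) for d in spot_point('side',q)[:2]])
o=get_obs();print(o['tool_pos'],o['orientation'],o['clock'],o['opening'])
```

```text
bottle [([0.5813, 0.2288, 0.2161], 0.91), ([0.3398, -0.2888, 0.0039], 0.35)]
spice_jar [([0.6074, 0.149, 0.0902], 0.81), ([0.5633, -0.0835, -0.0016], 0.75)]
board_hole0 [([0.5763, 0.2607, 0.0882], 0.64), ([0.3591, 0.311, -0.0006], 0.22)]
board [([0.5947, 0.1927, 0.0801], 0.79)]
[0.5844449  0.22981578 0.2805214 ] [-1.79966935e+02  1.47784130e-02 -7.46365643e+01] 20.3167 0.031653177369268176
```

>>> play_rows --pt "0 0 2 0 0 0" --pt "0 0 3 0 0 0" --pt "0 0 3 0 0 0" --pt "0 0 2 0 0 0" --pt "0 0 1.3 0 0 0" --pt "0 0 0.8 0 0 0" --pt "0 0 0.5 0 0 0" --pt "0 0 0.2 0 0 0" --pt "0 0 0.1 0 0 0" --pt "0 0 0.05 0 0 0" --pt "0 0 0 0 0 0" --pt "0 0 0 0 0 0"

```text
clock: 21.32
tool_pos: [0.5848, 0.2309, 0.1513]
orientation: [-179.9, 0.0, -74.6]
force: [-0.3, 0.5, -1.0]
opening: 0.0315
gripper_force: 30.0
```

>>> play_rows --pt "0 0 0.1 0 0 0" --pt "0 0 0.05 0 0 0" --pt "0 0 0 0 0 0"

```text
clock: 21.57
tool_pos: [0.5848, 0.2308, 0.1499]
orientation: [-179.9, 0.0, -74.5]
force: [-1.7, -1.0, 4.5]
opening: 0.0316
gripper_force: 30.0
```

>>> play_rows --pt "0 0 0 0 0 0" --pt "0 0 0 0 0 0" --pt "0 0 0 0 0 0" --pt "0 0 0 0 0 0" --pt "0 0 0 0 0 0" --pt "0 0 0 0 0 0" --pt "0 0 -1 0 0 0" --pt "0 0 -2 0 0 0" --pt "0 0 -3 0 0 0" --pt "0 0 -4 0 0 0" --pt "0 0 -4 0 0 0" --pt "0 3 0 0 0 0" --pt "0 4 0 0 0 0" --pt "0 4 0 0 0 0" --pt "4 0 0 0 0 0" --pt "4 0 0 0 0 0" --pt "4 0 0 0 0 0" --pt "4 0 0 0 0 0" --pt "4 0 0 0 0 0" --pt "0 0 0 0 0 0" --grip 7.0

```text
clock: 23.23
tool_pos: [0.5324, 0.0034, 0.2899]
orientation: [-180.0, -0.1, -74.8]
force: [-0.0, 2.3, 0.3]
opening: 0.0701
gripper_force: 0.0
```

Run:
```python
from h import *
save('side','s9')
for q in ('bottle','spice_jar','board_hole0','board','pin'):print(q,[(np.round(d['position'],4).tolist(),round(d['score'],2)) for d in spot_point('side',q)[:2]])
a=cv2.imread('pics/s9.png')[180:350,150:290];cv2.imwrite('pics/s9c.png',cv2.resize(a,None,fx=3.5,fy=3.5,interpolation=cv2.INTER_CUBIC))
```

```text
bottle [([0.5799, 0.2328, 0.0857], 0.63)]
spice_jar [([0.5672, -0.0847, -0.002], 0.84), ([0.6067, 0.1477, 0.0917], 0.62)]
board_hole0 [([0.5798, 0.2582, 0.0854], 0.68), ([0.5225, -0.3186, 0.0018], 0.6)]
board [([0.5942, 0.1937, 0.081], 0.59)]
pin [([0.5726, 0.2573, 0.0902], 0.59)]
```

View pics/s9c.png

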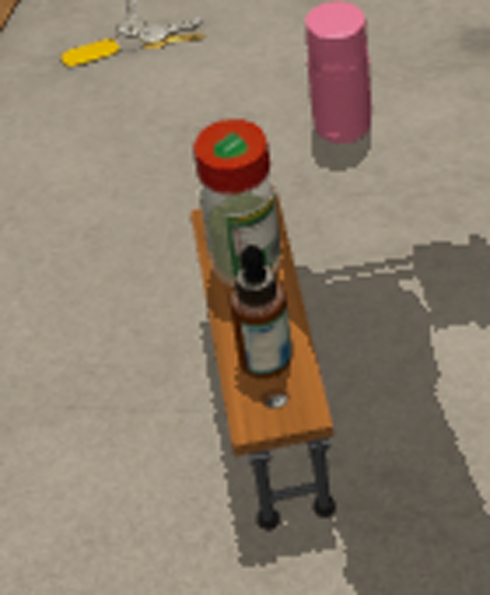

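The jar at (235,210) and the bottle at (262,320) stand upright and centred on the flat board, with the pin in its hole at (276,400). I'll hand it in.

```bash
python3 -c "
from plant import *
print(close_job())"
```

```text
the job is handed in; nothing more can be done
None
```

Job handed in: in the last side view the board lies flat on the rails with the pin in its hole, the jar and bottle stand upright and centred on it, and I touched nothing else; the hand-in returned no verdict.

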